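# Clamp the jar with its two cams, unscrew the tight cap and hold it over the mouth

### The job

The cap on the square glass jar of bolts is stuck tight: first clamp the jar in the corner of the board by turning both cam knobs fully home, then unscrew the cap from the clamped jar, without pulling the jar up. As soon as the thread lets go, lift the cap straight up and finish while still holding it, level and still over the jar, just above the mouth (about a finger's width clear of it), so that I can check the seal. Leave the knobs home and the other things where they are.

Things in the scene. Friction and masses are not known exactly. Their poses are not given: they have to be found in the camera images.
- clamp_board: plywood board 190x190x18 mm, screwed to the bench, turned up to 0.45 rad; origin: centre of underside, x away from the robot, y left, z up. Wooden corner fence, 30 mm high on the board, 20 mm thick, inner faces at x = 59 (far) and y = 59 mm (left); a cam clamp on the near (-x) and on the right (-y) side. Clamped, the jar's axis is at x = y = 27 mm
- cam_near (a joint): turn of the near cam knob (rad): 0 released, 1.35 = home at its end stop; starts at 0 to 0.2. Tightens counter-clockwise from above and stays where left. Its eccentric wooden disc (68 mm across) pushes the jar to +x against the far fence; at most about 0.8 N m. At home the bar lies along the board's y; at value q it is turned clockwise from there by 1.35 - q
- cam_right (a joint): turn of the right cam knob (rad), mirror image of the near one: 0 released, 1.35 = home at its end stop; starts at 0 to 0.2; tightens clockwise from above and pushes the jar to +y against the left fence. At home the bar lies along the board's x; at value q it is turned counter-clockwise from there by 1.35 - q
- cam_near_grip (a point): grip point on the near knob's upright axis (x = -45, y = 27 mm on the board), 68 mm above the bench. The knob is a black bar 52 mm long, 14 mm wide, from 56 to 78 mm above the bench, centred on the axis; the wooden disc below reaches up to 44 mm. Take the bar's direction from the joint value
- cam_right_grip (a point): the same point on the right knob (x = 27, y = -45 mm on the board), 68 mm above the bench; same bar
- square_jar: square clear glass jar of bolts, loose on the board, 64x64 mm, about 0.55 kg; origin: centre of underside, z up, sides along x and y. Body 46 mm high, then a round neck; mouth 66 mm above the origin. Starts 1 to 5 mm clear of the fences, up to 0.05 rad askew; unclamped, it twists along with the tight cap
- jar_mouth (a point): centre of the jar's mouth (top of its rubber seal), 66 mm above the jar's underside, 84 mm above the bench
- cap: round knurled metal screw cap, 60 mm wide, 22 mm high, top 94 mm above the bench; origin: centre of lower edge, z up; grip the upper 10 mm. Closed, its x is along the jar's x. Unscrews counter-clockwise from above: tight (0.5 N m) for 0.6 rad, then loose; lifts straight off once turned by 2.05 to 2.65 rad (beyond, a next thread catches it). It need not rise as it turns; let go half way it stays
- cap_edge (a point): centre of the cap's lower edge (the cap's origin); 12 mm below jar_mouth when screwed down
- tape_measure: dark green tape measure, 32x79x62 mm, lying about on the bench to the left; leave alone
- screwdriver_1: screwdriver with red handle, 202 mm long, on the bench to the right; leave alone
- pack_3: small open fastener pack 60x73x26 mm on the bench at the right; leave alone
- pack_4: small open fastener pack 55x73x26 mm on the bench just left of the board; leave alone
Not all that is in view belongs to the job. Leave any purple or red look-alike of the cap alone.

How it is judged:
By the outcome, as a careful person would: the job done as asked, in the order asked, and still so for the second after the job is handed in, while the arm keeps its last pose, push and grip.
It also fails if it takes over 64 s, if anything falls off the work surface, if the arm or the gripper's body presses on something with over 40 N, if the wrist force passes 120 N, or if a joint passes its speed limit or range.

### The arm

A 6-joint arm with a two-finger parallel gripper is mounted at the origin on a cart in front of the work surface, level with it; the furniture and walls round the work are solid. World frame = base frame: x ahead of the robot, y to its left, z up, the work surface at z = 0. Lengths are in m, angles in rad, forces in N, time in s.
With the tool pointing down it reaches from about 0.375 to 0.975 m from the base axis. Payload 3.8 kg.
Tool frame: the origin (TCP) lies midway between the tips of the shut fingers; the grasp point (between the pads) lies 19 mm behind it (robot.pinch_z is the z of the grasp point in the tool frame, in m); z points along the fingers, y is the line along which they close (so a half turn about z gives the same grasp; the last joint's range is limited). The gripper opens to 85 mm and grips with 20 to 120 N. Pads are 22 mm wide; open, the fingers measure 114 mm over their backs; the gripper's body (76 mm by 85 mm) begins 54 mm behind the grasp point. The pads swing forward as they close: fully open they stand 13 mm farther back than shut.
Start: joints at [1.244, 0.264, 1.604, -0, 1.274, -0.037], TCP at [0.193, 0.647, 0.231] pointing down, gripper open.
Joint ranges: [-2.63, 2.63], [-0.94, 2.18], [0.31, 2.57], [-1.31, 4.45], [0, 2.66], [-2.55, 2.55]. Speed limits (rad/s): [2.57, 2.57, 3.14, 3.14, 3.14, 3.14].

### API

Orientations are given as a 3x3 rotation matrix whose columns are the frame's x, y, z axes.
In Python, from station import robot gives the robot as it stands.
- The arm moves only by the shell command python3 -m crank 'ROWS' [OPENING] [FORCE]. ROWS is a JSON object of lists of equal length, an entry for each row: "delta_pos": the shift along the tool's x, y, z in units of 15 cm (1.0 is 15 cm), a list of three; "rotation": the turn, a rotation vector about the tool's x, y, z in units of 180 degrees (1.0 is 180 degrees), a list of three. In form: {"delta_pos": [[dx, dy, dz], ...], "rotation": [[wx, wy, wz], ...]}. A call has 1 to 20 rows; each row shifts and turns the commanded pose from where the row before left it, along the tool's axes as they then stand; what a row does not reach is not made up. A row lasts 1/8 s, in which the tool goes at most 62.5 mm and 10.7 degrees, less where a joint would pass 70% of its speed; a pose out of reach is approached as far as the arm can. A call with a number of a shift or a turn outside -1 to 1 is refused whole. A call with a gripper value outside its range is refused whole. OPENING is the finger opening in mm, from 0 to 85.4, set as the call begins (- or left out, the last holds). The fingers move at their own pace and stop on an object; FORCE is the grip in N (left out, the last holds). Time passes only in rows, so rows that do not move let the fingers close. It gives the time, the measured TCP pose, the force, the opening and the grip force at its end, in the units of the state.
- robot.read_state(): the state, without advancing time (a new reading comes with each control period).
- robot.snapshot(name): name is "side" or "top"; returns the picture (400x640x3 uint8, red, green, blue); there is no depth.
- robot.get_calibration(name): a dict with "intrinsics" (3x3 intrinsics, pixels), "dist" ([k1, k2, p1, p2, k3] as OpenCV has them; the pictures are not rectified), "R" (3x3) and "t" (3): a world point X has camera coordinates R X + t. Camera axes: x right, y down, z forward; pixel columns grow to the right and rows downward; lengths in m; the calibration is good to about 2 mm. A picture is of the moment at which its call begins. get_calibration takes no time and is no camera call.
- robot.close_job(): hands the job in; it is judged then, once.
The state is a dict: "time": time; "joints": joint angles; "qvel": joint speeds; "effort": joint torques, N m; "position": TCP position; "orientation": TCP orientation; "wrist_force": force on the tool from outside, world axes, zero at the start; "wrist_torque": the same for the moment, N m; "width": opening from 0.0 (shut) to 1.0 (fully open); "finger_force": force on a finger pad.
Only numpy, scipy, OpenCV 4.12 (cv2) and the standard library are available. Lean on these libraries where they do the work, as an engineer would, in place of code of your own. Each camera call takes 0.05 s, during which the arm holds its last target. There are 200 camera calls.

## Working session

There is one attempt and no reset: what is moved stays moved. The work goes in short steps, Python scripts to look and compute and a shell command to move; the robot and the scene stay as the last step left them, time stands still between calls to the robot, and variables do not carry over. Pictures are saved under pics/ and viewed, at most 10 in all, crops included, and the job is handed in when it is done.

```bash
mkdir -p pics; ls
python3 - <<'E'
from station import robot
import cv2,numpy as np
for n in ("top","side"):
    im=robot.snapshot(n); cv2.imwrite(f"pics/{n}0.png",im[:,:,::-1])
    c=robot.get_calibration(n); print(n,c)
s=robot.read_state(); print(s,robot.pinch_z)
a=cv2.imread("pics/top0.png");b=cv2.imread("pics/side0.png")
E
```

```text
pics
top {'intrinsics': array([[383.71319168,   0.        , 314.47592117],
       [  0.        , 383.71319168, 196.38841425],
       [  0.        ,   0.        ,   1.        ]]), 'dist': array([0.01047991, 0.        , 0.        , 0.        , 0.        ]), 'R': array([[-0.02853631, -0.99913276, -0.03032181],
       [-0.98977816,  0.03248348, -0.1388669 ],
       [ 0.13973143,  0.02604912, -0.98984674]]), 't': array([0.0323318 , 0.51232432, 1.06698898])}
side {'intrinsics': array([[452.2254328 ,   0.        , 313.69662699],
       [  0.        , 452.2254328 , 197.21103747],
       [  0.        ,   0.        ,   1.        ]]), 'dist': array([-0.13214061,  0.        ,  0.        ,  0.        ,  0.        ]), 'R': array([[ 0.82434074, -0.56593272,  0.01350963],
       [-0.23093422, -0.3579771 , -0.90472194],
       [ 0.51684788,  0.74267931, -0.42578833]]), 't': array([-0.42160698,  0.17200903,  1.05817805])}
{'time': 0.1, 'joints': array([ 1.24410599e+00,  2.64696053e-01,  1.60527926e+00,  3.45206643e-05,
        1.27371827e+00, -3.68647967e-02]), 'qvel': array([-0.00236114, -0.00099501, -0.00251825, -0.00075098,  0.00346605,
       -0.00040651]), 'effort': array([-1.84292730e-06, -5.16705000e+01, -3.68590021e+01, -1.83178049e-04,
        6.30496317e-03,  9.23375126e-06]), 'position': array([0.19265236, 0.64620696, 0.23005166]), 'orientation': array([[-9.58290812e-01,  2.85794019e-01, -7.05474621e-04],
       [ 2.85794868e-01,  9.58288775e-01, -1.97922454e-03],
       [ 1.10397874e-04, -2.09829372e-03, -9.99997792e-01]]), 'wrist_force': array([ 0.50606445,  0.48315092, -0.1602858 ]), 'wrist_torque': array([0.00328588, 0.02817015, 0.01316944]), 'finger_force': 0.0, 'width': 0.9966304252919537} -0.0187
```

View pics/top0.png

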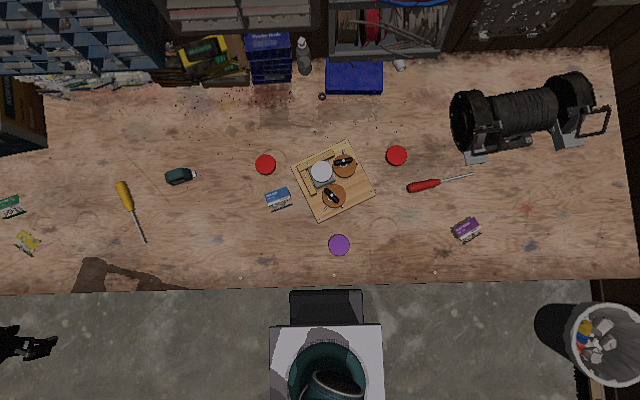

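View pics/side0.png

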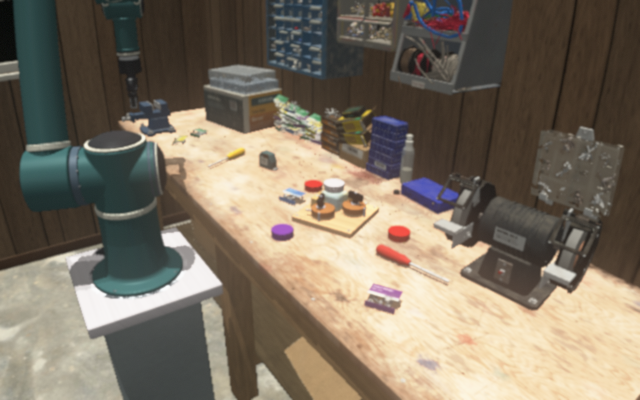

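The top view shows the board at about (333,180), the white cap at (321,172), and the knobs at (345,161) and (332,197). The red discs (265,164) and (397,155) and the purple one (339,245) are look-alikes. I'll enlarge the board in both views.

Run:
```python
import cv2,numpy as np
a=cv2.imread("pics/top0.png")[130:230,280:390];b=cv2.imread("pics/side0.png")[165:245,280:390]
f=lambda i:cv2.resize(i,None,fx=7,fy=7,interpolation=cv2.INTER_CUBIC)[:600]
A=cv2.resize(a,None,fx=6,fy=6,interpolation=cv2.INTER_CUBIC)
cv2.imwrite("pics/topc.png",A);cv2.imwrite("pics/sidec.png",cv2.resize(b,None,fx=7,fy=7,interpolation=cv2.INTER_CUBIC))
```

```text
(no output)
```

View pics/topc.png

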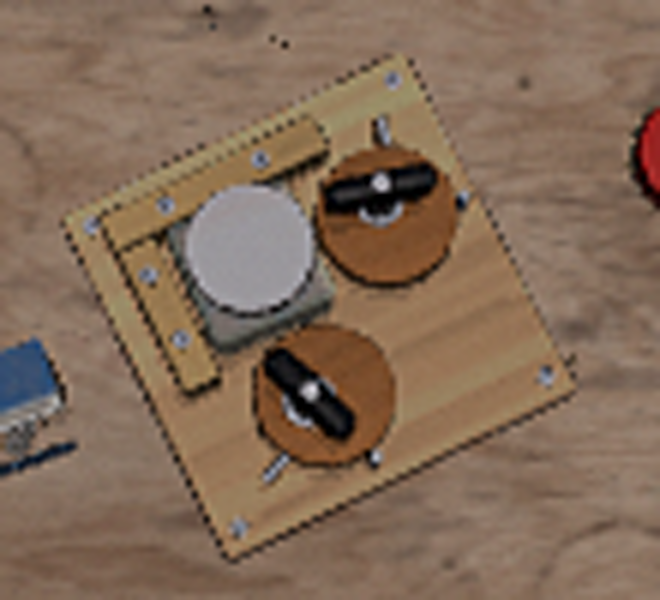

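View pics/sidec.png

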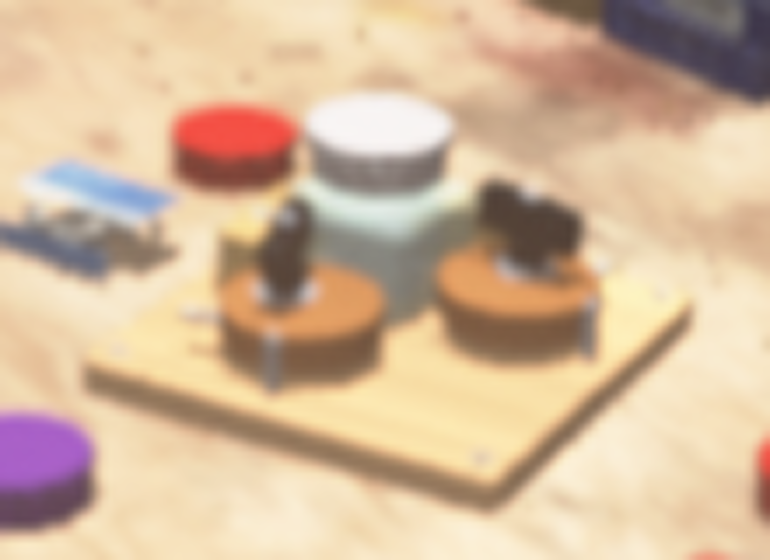

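The top crop gives these positions (crop px): board corners at (65,222), (402,55), (577,393) and (230,562), cap centre at (250,249), and knob screws at (310,391) near and (380,183) right. The near bar runs (275,360)-(345,430) and the right bar (330,195)-(435,180). The side view agrees with that layout.

```bash
cat > h.py <<'E'
import numpy as np,cv2
from station import robot
def ray(name,px,z):
    c=robot.get_calibration(name); n=cv2.undistortPoints(np.array(px,float).reshape(-1,1,2),c["intrinsics"],c["dist"])[:,0]
    d=np.c_[n,np.ones(len(n))]@c["R"]; o=-c["R"].T@c["t"]
    return o+d*((z-o[2])/d[:,2])[:,None]
def proj(name,P):
    c=robot.get_calibration(name); return cv2.projectPoints(np.array(P,float),cv2.Rodrigues(c["R"])[0],c["t"],c["intrinsics"],c["dist"])[0][:,0]
E
python3 - <<'E'
from h import *
from scipy.optimize import least_squares
T=lambda p:np.array(p)/6+[280-.42,130-.42]
S=lambda p:np.array(p)/7+[280-.43,165-.43]
tc=T([[65,222],[402,55],[577,393],[230,562]]); b=np.array([[.095,.095],[.095,-.095],[-.095,-.095],[-.095,.095]])
kn=T([[310,391],[380,183]]);kb=np.array([[-.045,.027],[.027,-.045]])
sc=S([[85,365],[490,488],[690,300]]);sb=b[[3,2,1]]
def W(p,q,z):
    c,s=np.cos(p[2]),np.sin(p[2]);return np.c_[q@np.array([[c,s],[-s,c]])+p[:2],np.full(len(q),z)]
c0=ray("top",tc,.018); print(c0,[np.linalg.norm(c0[i]-c0[i-1]) for i in range(4)])
r=least_squares(lambda p:np.r_[(proj("top",W(p,b,.018))-tc).ravel(),(proj("top",W(p,kb,.079))-kn).ravel()],[.5,0,.4])
r2=least_squares(lambda p:np.r_[r.fun*0,(proj("side",W(p,sb,.018))-sc).ravel()],r.x)
print("top",r.x,r.fun.round(1),"side",r2.x)
p=r.x
print("knobs",W(p,kb,.068),"clamped axis",W(p,np.array([[.027,.027]]),.094))
print("cap",ray("top",T([[250,249]]),.094), "side cap",ray("side",S([[379,125]]),.094),"side knobs",ray("side",S([[290,207],[533,190]]),.079))
for n,a in (("near",[[275,360],[345,430]]),("right",[[435,182],[328,195]])):
    w=ray("top",T(a),.078);d=w[0]-w[1]; print(n,np.arctan2(d[1],d[0]))
s=robot.read_state();R=s["orientation"];print("tool y angle",np.arctan2(R[1,1],R[0,1]),s["joints"])
E
```

```text
[[ 0.60707472  0.08578231  0.018     ]
 [ 0.68574591 -0.08344144  0.018     ]
 [ 0.51364297 -0.16128347  0.018     ]
 [ 0.43687168  0.00938013  0.018     ]] [np.float64(0.18656464331334421), np.float64(0.18661681568869826), np.float64(0.1888883330187962), np.float64(0.18713603928159112)]
top [ 0.56161484 -0.0372315   0.42669665] [-0.9 -0.5  0.3 -0.6  0.6 -0.3 -0.2  0.4  0.1  0.2  0.1  0.7] side [ 0.55907974 -0.04269785  0.42939706]
knobs [[ 0.50947526 -0.03127635  0.068     ]
 [ 0.60481793 -0.06702233  0.068     ]] clamped axis [[ 0.57501959 -0.001478    0.094     ]]
cap [[ 0.57448362 -0.00551543  0.094     ]] side cap [[ 0.57462128 -0.00816131  0.094     ]] side knobs [[ 0.5159012  -0.0278765   0.079     ]
 [ 0.60881571 -0.06809048  0.079     ]]
near 0.7461343400988709
right -1.4828120384342887
tool y angle 1.2809607667143323 [ 1.24410599e+00  2.64696053e-01  1.60527926e+00  3.45206643e-05
  1.27371827e+00 -3.68647967e-02]
```

```bash
cat >> h.py <<'E'
from scipy.spatial.transform import Rotation as Ro
def goal(x,y,z,th):
    """shift (tool axes, units) then turn (units) to reach TCP xyz with tool y at angle th, pointing down"""
    s=robot.read_state();R=s["orientation"];d=np.array([x,y,z])-s["position"]
    yv=np.array([np.cos(th),np.sin(th),0]);zv=np.array([0,0,-1.]);G=np.c_[np.cross(yv,zv),yv,zv]
    print("d",d.round(4),"shift units",(R.T@d/.15).round(3),"turn units",(Ro.from_matrix(R.T@G).as_rotvec()/np.pi).round(4),"after turn shift",(G.T@d/.15).round(3))
E
python3 -c "
from h import *
goal(.509,-.032,.14,-.825)"
```

```text
d [ 0.3163 -0.6782 -0.0901] shift units [-3.313 -3.729  0.608] turn units [-4.000e-04  7.000e-04  6.703e-01] after turn shift [-1.519  4.752  0.6  ]
```

```bash
python3 -m crank '{"delta_pos":[[-0.207,-0.233,0.038],[-0.207,-0.233,0.038],[-0.207,-0.233,0.038],[-0.207,-0.233,0.038],[-0.207,-0.233,0.038],[-0.207,-0.233,0.038],[-0.207,-0.233,0.038],[-0.207,-0.233,0.038],[-0.207,-0.233,0.038],[-0.207,-0.233,0.038],[-0.207,-0.233,0.038],[-0.207,-0.233,0.038],[-0.207,-0.233,0.038],[-0.207,-0.233,0.038],[-0.207,-0.233,0.038],[-0.207,-0.233,0.038]],"rotation":[[0,0,0],[0,0,0],[0,0,0],[0,0,0],[0,0,0],[0,0,0],[0,0,0],[0,0,0],[0,0,0],[0,0,0],[0,0,0],[0,0,0],[0,0,0],[0,0,0],[0,0,0],[0,0,0]]}' 36
python3 -m crank '{"delta_pos":[[0,0,0],[0,0,0],[0,0,0],[0,0,0],[0,0,0],[0,0,0],[0,0,0],[0,0,0],[0,0,0],[0,0,0],[0,0,0],[0,0,0],[0,0,0],[0,0,0]],"rotation":[[0,0,0.0516],[0,0,0.0516],[0,0,0.0516],[0,0,0.0516],[0,0,0.0516],[0,0,0.0516],[0,0,0.0516],[0,0,0.0516],[0,0,0.0516],[0,0,0.0516],[0,0,0.0516],[0,0,0.0516],[0,0,0.0516],[0,0,0]]}'
python3 -c "
from h import *
goal(.509,-.032,.051,-.825)
cv2.imwrite('pics/s1.png',cv2.resize(robot.snapshot('side')[120:245,250:420,::-1],None,fx=4,fy=4))"
```

```text
time: 2.1
position: [0.5093, -0.0325, 0.1396]
orientation: [[-0.958, 0.286, -0.0], [0.286, 0.958, 0.0], [0.0, 0.0, -1.0]]
wrist_force: [0.8, -0.1, 0.6]
width: 0.418
finger_force: 0.0
time: 3.85
position: [0.5088, -0.031, 0.1397]
orientation: [[0.734, 0.679, -0.001], [0.679, -0.734, 0.0], [-0.001, -0.001, -1.0]]
wrist_force: [0.1, -0.4, 0.3]
width: 0.425
finger_force: 0.0
d [ 0.0002 -0.001  -0.0887] shift units [-0.003  0.007  0.591] turn units [-0.0002  0.0002  0.0001] after turn shift [-0.004  0.006  0.591]
```

View pics/s1.png

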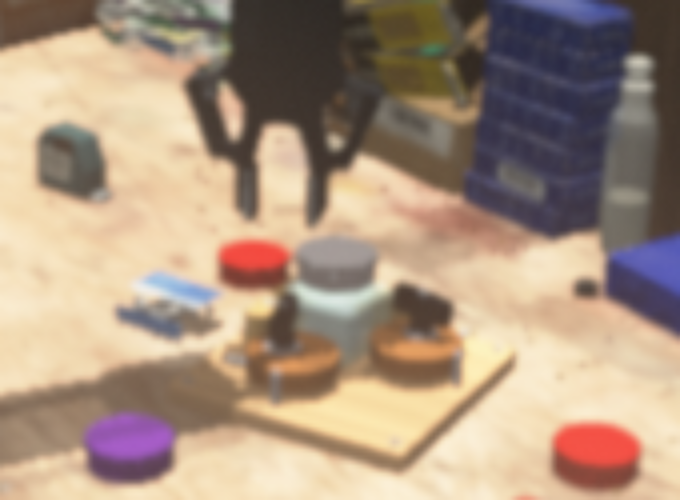

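The gripper stands over the near knob: tips at about (282,218) in the crop, bar below at (285,320), and the line-up looks right. Descend and grip.

```bash
python3 -m crank '{"delta_pos":[[0,0.003,0.12],[0,0.003,0.12],[0,0,0.12],[0,0,0.12],[0,0,0.11],[0,0,0]],"rotation":[[0,0,0],[0,0,0],[0,0,0],[0,0,0],[0,0,0],[0,0,0]]}'
python3 -m crank '{"delta_pos":[[0,0,0],[0,0,0],[0,0,0],[0,0,0],[0,0,0],[0,0,0]],"rotation":[[0,0,0],[0,0,0],[0,0,0],[0,0,0],[0,0,0],[0,0,0]]}' 0 60
python3 -c "
from h import *
s=robot.read_state();print(s['wrist_force'],s['wrist_torque'],s['joints'])
goal(.509,-.032,.051,-.825)"
```

```text
time: 4.65
position: [0.5081, -0.0315, 0.0495]
orientation: [[0.735, 0.678, -0.004], [0.678, -0.735, 0.0], [-0.003, -0.003, -1.0]]
wrist_force: [0.3, 0.6, 0.4]
width: 0.423
finger_force: 0.0
time: 5.4
position: [0.5106, -0.0321, 0.0522]
orientation: [[0.735, 0.678, 0.002], [0.678, -0.735, -0.001], [0.001, 0.002, -1.0]]
wrist_force: [2.5, -4.2, 0.4]
width: 0.157
finger_force: 59.2
[ 2.52114681 -4.19030665  0.44031956] [-0.78792081 -0.30070853  0.0209053 ] [-1.11049783e-01  1.41797186e-01  2.11271283e+00 -6.33783736e-04
  8.85332696e-01  7.15579804e-01]
d [-0.0016  0.0001 -0.0012] shift units [-0.008 -0.008  0.008] turn units [ 0.0005 -0.0002 -0.0004] after turn shift [-0.008 -0.008  0.008]
```

```bash
python3 -m crank '{"delta_pos":[[0,0.008,0],[0,0,0],[0,0,0],[0,0,0],[0,0,0],[0,0,0],[0,0,0],[0,0,0],[0,0,0],[0,0,0]],"rotation":[[0,0,-0.02],[0,0,-0.04],[0,0,-0.04],[0,0,-0.04],[0,0,-0.04],[0,0,-0.04],[0,0,-0.04],[0,0,-0.04],[0,0,-0.04],[0,0,0]]}' 0 80
python3 -c "
from h import *
s=robot.read_state();print(s['wrist_force'],s['wrist_torque'])
goal(.509,-.032,.051,.427)"
```

```text
time: 6.65
position: [0.5124, -0.0327, 0.0523]
orientation: [[-0.24, 0.971, 0.004], [0.971, 0.24, -0.0], [-0.001, 0.003, -1.0]]
wrist_force: [5.1, -3.1, -2.3]
width: 0.146
finger_force: 78.4
[ 5.13639171 -3.10837595 -2.32548452] [-0.46117994 -0.63675853 -0.05709962]
d [-0.0034  0.0007 -0.0013] shift units [ 0.01  -0.021  0.009] turn units [ 0.0011  0.0004 -0.0588] after turn shift [ 0.013 -0.019  0.009]
```

```bash
python3 -m crank '{"delta_pos":[[0,0.01,0],[0,0,0],[0,0,0],[0,0,0],[0,0,0],[0,0,0]],"rotation":[[0,0,-0.02],[0,0,-0.02],[0,0,-0.02],[0,0,-0.015],[0,0,-0.01],[0,0,0]]}' 
python3 -c "
from h import *
s=robot.read_state();print(s['wrist_force'],s['wrist_torque'])
goal(.512,-.032,.051,.427)"
```

```text
time: 7.4
position: [0.5125, -0.0324, 0.0523]
orientation: [[-0.484, 0.875, 0.001], [0.875, 0.484, 0.0], [-0.0, 0.001, -1.0]]
wrist_force: [-1.1, -5.8, 5.2]
width: 0.147
finger_force: 108.5
[-1.05764669 -5.81001811  5.21175746] [-0.90945713 -0.08528101 -1.68535047]
d [-0.0005  0.0004 -0.0013] shift units [ 0.004 -0.002  0.009] turn units [ 0.0003 -0.      0.025 ] after turn shift [ 0.004 -0.002  0.009]
```

```bash
python3 -m crank '{"delta_pos":[[0,0,0],[0,0,0]],"rotation":[[0,0,0.012],[0,0,0]]}' 
python3 -c "
from h import *
s=robot.read_state();print(s['wrist_force'],s['wrist_torque'])"
python3 -m crank '{"delta_pos":[[0,0,0],[0,0,0],[0,0,0],[0,0,0],[0,0,0],[0,0,-0.1],[0,0,-0.2],[0,0,-0.2],[0,0,-0.2],[0,0,0]],"rotation":[[0,0,0],[0,0,0],[0,0,0],[0,0,0],[0,0,0],[0,0,0],[0,0,0],[0,0,0],[0,0,0],[0,0,0]]}' 36
python3 - <<'E'
from h import *
im=robot.snapshot('top');cv2.imwrite('pics/t2.png',cv2.resize(im[130:230,280:390,::-1],None,fx=6,fy=6,interpolation=cv2.INTER_CUBIC))
cv2.imwrite('pics/s2.png',cv2.resize(robot.snapshot('side')[145:245,270:390,::-1],None,fx=6,fy=6,interpolation=cv2.INTER_CUBIC))
goal(.607,-.068,.140,.09)
E
```

```text
time: 7.65
position: [0.5125, -0.0324, 0.0523]
orientation: [[-0.453, 0.891, 0.001], [0.891, 0.453, -0.0], [-0.001, 0.001, -1.0]]
wrist_force: [-0.9, -4.7, 5.7]
width: 0.147
finger_force: 92.3
[-0.85470086 -4.68435499  5.7080172 ] [-0.87423455 -0.04360735 -1.06012282]
time: 8.9
position: [0.5148, -0.0325, 0.1608]
orientation: [[-0.454, 0.891, 0.008], [0.891, 0.454, -0.001], [-0.004, 0.006, -1.0]]
wrist_force: [0.0, -0.1, 0.3]
width: 0.424
finger_force: 0.0
d [ 0.0948 -0.0358 -0.0172] shift units [-0.499  0.455  0.116] turn units [0.0004 0.0002 0.1213] after turn shift [-0.294  0.608  0.115]
```

View pics/s2.png

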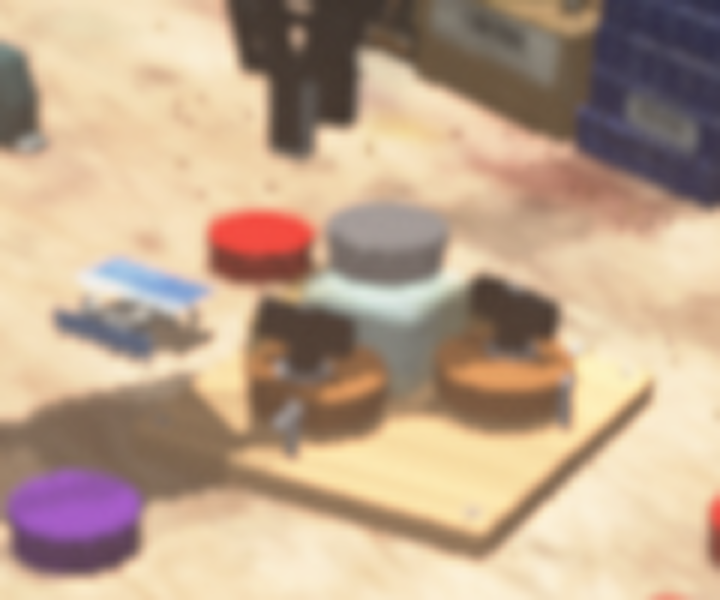

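The near bar now lies parallel to the near board edge (from about (262,310) to (345,340) in the crop), so it is home. Going to the right knob.

```bash
python3 -m crank '{"delta_pos":[[-0.126,0.115,0.029],[-0.126,0.115,0.029],[-0.126,0.115,0.029],[-0.126,0.115,0.029],[0,0,0],[0,0,0],[0,0,0],[0,0,0]],"rotation":[[0,0,0],[0,0,0],[0,0,0],[0,0,0],[0,0,0.04],[0,0,0.04],[0,0,0.042],[0,0,0]]}'
python3 -c "
from h import *
goal(.608,-.068,.051,.09)"
```

```text
time: 10.0
position: [0.6067, -0.0681, 0.1374]
orientation: [[-0.089, 0.996, -0.003], [0.996, 0.089, 0.0], [0.001, -0.003, -1.0]]
wrist_force: [-0.2, 0.7, 0.2]
width: 0.426
finger_force: 0.0
d [ 0.0013  0.0001 -0.0864] shift units [-0.001  0.011  0.576] turn units [-0.001  -0.0002 -0.0002] after turn shift [-0.     0.009  0.576]
```

```bash
python3 -m crank '{"delta_pos":[[0,0.01,0.115],[0,0,0.115],[0,0,0.115],[0,0,0.115],[0,0,0.11],[0,0,0]],"rotation":[[0,0,0],[0,0,0],[0,0,0],[0,0,0],[0,0,0],[0,0,0]]}'
python3 -m crank '{"delta_pos":[[0,0,0],[0,0,0],[0,0,0],[0,0,0],[0,0,0],[0,0,0]],"rotation":[[0,0,0],[0,0,0],[0,0,0],[0,0,0],[0,0,0],[0,0,0]]}' 0 60
python3 -c "
from h import *
s=robot.read_state();print(s['wrist_force'],s['wrist_torque'],s['joints'])
goal(.608,-.068,.051,-1.143)"
```

```text
time: 10.75
position: [0.6077, -0.0679, 0.0514]
orientation: [[-0.088, 0.996, -0.004], [0.996, 0.088, 0.001], [0.001, -0.004, -1.0]]
wrist_force: [-0.2, 0.4, 0.0]
width: 0.421
finger_force: 0.0
time: 11.5
position: [0.6088, -0.0682, 0.0542]
orientation: [[-0.088, 0.996, -0.001], [0.996, 0.088, -0.0], [-0.0, -0.001, -1.0]]
wrist_force: [-5.8, -0.3, 4.7]
width: 0.161
finger_force: 57.9
[-5.75357996 -0.32766001  4.69902394] [-0.02642419  0.90910026  0.08105629] [-1.52006251e-01  3.12746230e-01  1.89329974e+00 -2.65618178e-04
  9.36413638e-01 -2.39815731e-01]
d [-0.0008  0.0002 -0.0032] shift units [ 0.002 -0.006  0.021] turn units [-2.000e-04  2.000e-04  3.918e-01] after turn shift [-0.005 -0.003  0.021]
```

```bash
python3 -m crank '{"delta_pos":[[0,-0.006,0.01],[0,0,0],[0,0,0],[0,0,0],[0,0,0],[0,0,0],[0,0,0],[0,0,0],[0,0,0],[0,0,0]],"rotation":[[0,0,0.02],[0,0,0.04],[0,0,0.04],[0,0,0.04],[0,0,0.04],[0,0,0.04],[0,0,0.04],[0,0,0.04],[0,0,0.04],[0,0,0]]}' 0 80
python3 -c "
from h import *
s=robot.read_state();print(s['wrist_force'],s['wrist_torque'])
goal(.608,-.068,.051,-1.143)"
```

```text
time: 12.75
position: [0.6082, -0.0681, 0.0542]
orientation: [[0.83, 0.557, -0.001], [0.557, -0.83, -0.0], [-0.001, -0.0, -1.0]]
wrist_force: [-8.9, 0.2, 11.9]
width: 0.149
finger_force: 84.7
[-8.91673024  0.24817988 11.85516457] [0.22514321 1.50498391 0.37221218]
d [-0.0002  0.0001 -0.0032] shift units [-0.001 -0.001  0.021] turn units [-0.      0.0002  0.0519] after turn shift [-0.001 -0.001  0.021]
```

```bash
python3 -m crank '{"delta_pos":[[0,-0.004,-0.02],[0,0,0],[0,0,0],[0,0,0],[0,0,0],[0,0,0]],"rotation":[[0,0,0.02],[0,0,0.02],[0,0,0.02],[0,0,0.015],[0,0,0.01],[0,0,0]]}'
python3 -c "
from h import *
s=robot.read_state();print(s['wrist_force'],s['wrist_torque'])
goal(.608,-.068,.051,-1.143)"
```

```text
time: 13.5
position: [0.6079, -0.0679, 0.0544]
orientation: [[0.947, 0.32, -0.0], [0.32, -0.947, -0.001], [-0.001, 0.001, -1.0]]
wrist_force: [0.2, -1.8, -8.5]
width: 0.153
finger_force: 103.7
[ 0.23995368 -1.81864752 -8.46167528] [-2.27819420e-01  1.23505246e-03  1.41152422e+00]
d [ 0.0001 -0.0001 -0.0034] shift units [0.    0.001 0.023] turn units [ 0.0002  0.0002 -0.0324] after turn shift [0.    0.001 0.023]
```

```bash
python3 -m crank '{"delta_pos":[[0,0,0.01],[0,0,0]],"rotation":[[0,0,-0.012],[0,0,0]]}' 
python3 -m crank '{"delta_pos":[[0,0,0],[0,0,0],[0,0,0],[0,0,0],[0,0,0],[0,0,-0.1],[0,0,-0.2],[0,0,-0.3],[0,0,-0.3],[0,0,0]],"rotation":[[0,0,0],[0,0,0],[0,0,0],[0,0,0],[0,0,0],[0,0,0],[0,0,0],[0,0,0],[0,0,0],[0,0,0]]}' 36
python3 -m crank '{"delta_pos":[[-0.25,0.25,0],[-0.25,0.25,0],[-0.25,0.25,0],[-0.25,0.25,0],[0,0,0]],"rotation":[[0,0,0],[0,0,0],[0,0,0],[0,0,0],[0,0,0]]}' 85.4
python3 - <<'E'
from h import *
im=robot.snapshot('top');a=cv2.resize(im[130:230,280:390,::-1],None,fx=6,fy=6,interpolation=cv2.INTER_CUBIC)
cv2.imwrite('pics/t3.png',a)
goal(.577,-.003,.16,-1.2)
E
```

```text
time: 13.75
position: [0.608, -0.0679, 0.0543]
orientation: [[0.936, 0.353, -0.0], [0.353, -0.936, -0.0], [-0.0, 0.0, -1.0]]
wrist_force: [-3.6, -2.6, 1.7]
width: 0.151
finger_force: 88.0
time: 15.0
position: [0.612, -0.0682, 0.1956]
orientation: [[0.935, 0.353, 0.011], [0.353, -0.935, -0.002], [0.01, 0.006, -1.0]]
wrist_force: [-0.4, 0.5, -0.2]
width: 0.423
finger_force: 0.0
time: 15.62
position: [0.5188, -0.2638, 0.1882]
orientation: [[0.937, 0.349, -0.001], [0.349, -0.937, -0.0], [-0.001, -0.0, -1.0]]
wrist_force: [-0.2, 0.6, -0.8]
width: 0.999
finger_force: 0.0
d [ 0.0574  0.2592 -0.0282] shift units [ 0.963 -1.484  0.189] turn units [-0.0003  0.0002 -0.0042] after turn shift [ 0.983 -1.472  0.188]
```

View pics/t3.png

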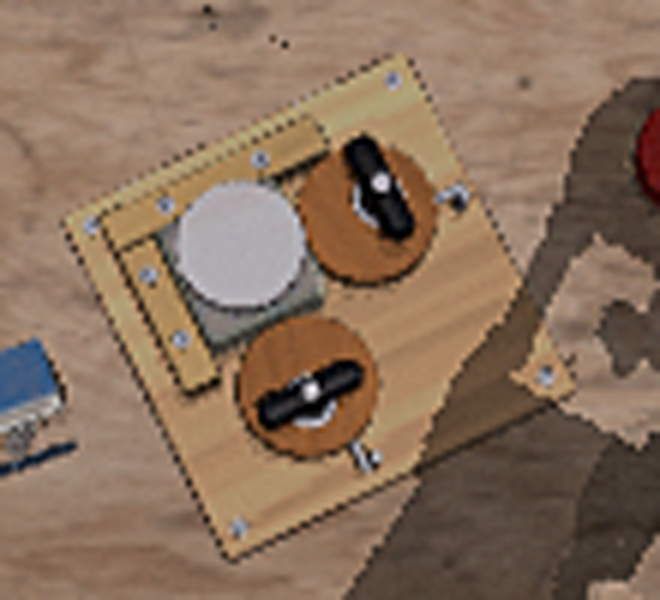

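Both bars are home: near from (262,412) to (360,370), right from (358,145) to (402,233), with the stop pins engaged. The cap centre is now at (243,243), about (0.578,-0.0025), which matches the position worked out from the knobs.

```bash
python3 -m crank '{"delta_pos":[[0.161,-0.247,0.03],[0.161,-0.247,0.03],[0.161,-0.247,0.03],[0.161,-0.247,0.03],[0.161,-0.247,0.03],[0.161,-0.247,0.03],[0,0,0],[0,0,0]],"rotation":[[0,0,0],[0,0,0],[0,0,0],[0,0,0],[0,0,0],[0,0,0],[0,0,0],[0,0,0]]}' 76
python3 -c "
from h import *
goal(.578,-.0025,.067,-1.2)"
```

```text
time: 16.68
position: [0.5775, -0.0009, 0.1614]
orientation: [[0.935, 0.355, -0.001], [0.355, -0.935, -0.0], [-0.001, -0.0, -1.0]]
wrist_force: [0.1, -0.5, 1.4]
width: 0.887
finger_force: 0.0
d [ 0.0005 -0.0016 -0.0944] shift units [0.    0.011 0.629] turn units [-0.      0.0002 -0.0024] after turn shift [-0.001  0.011  0.629]
```

```bash
python3 -m crank '{"delta_pos":[[0,0.01,0.1],[0,0,0.1],[0,0,0.1],[0,0,0.1],[0,0,0.1],[0,0,0.07],[0,0,0.05],[0,0,0]],"rotation":[[0,0,0],[0,0,0],[0,0,0],[0,0,0],[0,0,0],[0,0,0],[0,0,0],[0,0,0]]}'
python3 -m crank '{"delta_pos":[[0,0,0],[0,0,0],[0,0,0],[0,0,0],[0,0,0]],"rotation":[[0,0,0],[0,0,0],[0,0,0],[0,0,0],[0,0,0]]}' 0 50
python3 -c "
from h import *
s=robot.read_state();print(s['wrist_force'],s['wrist_torque'])
goal(.578,-.0025,.067,1.15)
cv2.imwrite('pics/s4.png',cv2.resize(robot.snapshot('side')[145:245,270:390,::-1],None,fx=6,fy=6,interpolation=cv2.INTER_CUBIC))"
```

```text
time: 17.68
position: [0.5779, -0.0032, 0.0681]
orientation: [[0.935, 0.353, -0.001], [0.353, -0.935, 0.0], [-0.001, -0.0, -1.0]]
wrist_force: [-1.1, 0.9, 0.2]
width: 0.889
finger_force: 0.0
time: 18.3
position: [0.5783, -0.0018, 0.0699]
orientation: [[0.936, 0.353, -0.0], [0.353, -0.936, 0.002], [0.001, -0.002, -1.0]]
wrist_force: [-3.1, 4.6, 4.3]
width: 0.683
finger_force: 52.6
[-3.05763262  4.57798502  4.3320465 ] [ 0.90428468  0.54858221 -0.03866809]
d [-0.0003 -0.0007 -0.0029] shift units [-0.003  0.004  0.02 ] turn units [-0.     -0.0009 -0.7513] after turn shift [-0.    -0.005  0.02 ]
```

View pics/s4.png

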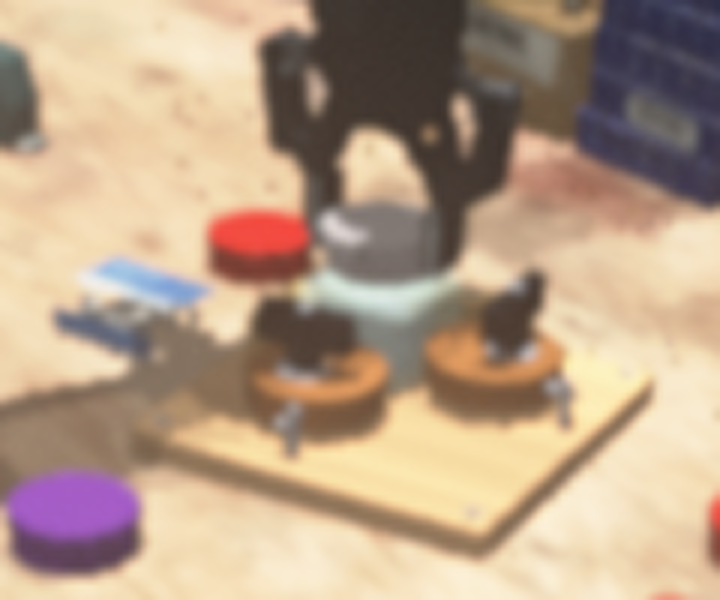

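The fingers hold the cap at both sides (x about 325 and 450, y 200-265 in the crop) and reach about to its lower edge. The knobs are clear. Start turning counter-clockwise.

```bash
python3 -m crank '{"delta_pos":[[0,-0.006,0],[0,0,0],[0,0,0],[0,0,0],[0,0,0],[0,0,0]],"rotation":[[0,0,0],[0,0,0],[0,0,-0.03],[0,0,-0.03],[0,0,-0.03],[0,0,0]]}' 0 85
python3 -c "
from h import *
s=robot.read_state();print(s['wrist_force'],s['wrist_torque'],s['width'])
goal(.578,-.0025,.067,1.15)"
python3 -m crank '{"delta_pos":[[0,0,0],[0,0,0],[0,0,0],[0,0,0],[0,0,0],[0,0,0],[0,0,0],[0,0,0]],"rotation":[[0,0,-0.03],[0,0,-0.03],[0,0,-0.03],[0,0,-0.03],[0,0,-0.03],[0,0,-0.03],[0,0,-0.03],[0,0,0]]}'
python3 -c "
from h import *
s=robot.read_state();print(s['wrist_force'],s['wrist_torque'],s['width'])
goal(.578,-.0025,.067,1.15)"
```

```text
time: 19.1
position: [0.5796, -0.0016, 0.0709]
orientation: [[0.799, 0.601, 0.003], [0.601, -0.799, 0.001], [0.003, 0.001, -1.0]]
wrist_force: [-0.2, 4.4, 6.9]
width: 0.669
finger_force: 89.2
[-0.21105485  4.40622455  6.88791549] [0.75283928 0.35380336 0.27579789] 0.6689655032004166
d [-0.0016 -0.0009 -0.0039] shift units [-0.012 -0.002  0.026] turn units [ 1.300e-03 -4.000e-04 -6.609e-01] after turn shift [ 0.007 -0.01   0.026]
time: 20.1
position: [0.5799, -0.0018, 0.0715]
orientation: [[0.263, 0.965, 0.004], [0.965, -0.263, 0.001], [0.002, 0.004, -1.0]]
wrist_force: [-1.7, 2.9, 9.7]
width: 0.672
finger_force: 89.5
[-1.6966013   2.86532935  9.70003983] [0.47997515 0.51157848 0.08491602] 0.672485424371259
d [-0.0019 -0.0007 -0.0045] shift units [-0.008 -0.011  0.03 ] turn units [ 1.400e-03  4.000e-04 -4.509e-01] after turn shift [ 0.01  -0.009  0.03 ]
```

```bash
python3 -m crank '{"delta_pos":[[0,0.006,0],[0,0,0],[0,0,0]],"rotation":[[0,0,-0.03],[0,0,-0.03],[0,0,-0.03]]}'
python3 -c "
from h import *
s=robot.read_state();print(s['wrist_force'],s['wrist_torque'],s['width'])"
python3 -m crank '{"delta_pos":[[0,0,0],[0,0,0],[0,0,0],[0,0,0],[0,0,0],[0,0,0],[0,0,0],[0,0,0],[0,0,0],[0,0,0],[0,0,0]],"rotation":[[0,0,-0.04],[0,0,-0.04],[0,0,-0.04],[0,0,-0.04],[0,0,-0.04],[0,0,-0.04],[0,0,-0.04],[0,0,-0.04],[0,0,-0.04],[0,0,0],[0,0,0]]}'
python3 -c "
from h import *
s=robot.read_state();print(s['wrist_force'],s['wrist_torque'],s['width'])
goal(.578,-.0025,.067,1.15)
cv2.imwrite('pics/s5.png',cv2.resize(robot.snapshot('side')[145:245,270:390,::-1],None,fx=6,fy=6,interpolation=cv2.INTER_CUBIC))"
```

```text
time: 20.48
position: [0.5802, -0.0017, 0.0715]
orientation: [[-0.018, 1.0, 0.003], [1.0, 0.018, 0.002], [0.001, 0.003, -1.0]]
wrist_force: [-4.2, 3.7, 10.9]
width: 0.667
finger_force: 89.5
[-4.19507833  3.67915704 10.92801298] [ 0.62503129  0.77623895 -0.11191722] 0.6669473977945711
time: 21.85
position: [0.5806, -0.0019, 0.0715]
orientation: [[-0.911, 0.411, 0.004], [0.411, 0.911, 0.001], [-0.003, 0.002, -1.0]]
wrist_force: [-2.9, 4.0, 9.5]
width: 0.67
finger_force: 89.6
[-2.8715419   3.98546461  9.478601  ] [0.47011829 0.58297303 0.16947909] 0.6697298824723928
d [-0.0026 -0.0006 -0.0045] shift units [ 0.014 -0.011  0.03 ] turn units [ 0.0007  0.0009 -0.001 ] after turn shift [ 0.014 -0.011  0.03 ]
```

```bash
python3 -m crank '{"delta_pos":[[0.014,0.008,-0.015],[0,0,-0.015],[0,0,-0.008],[0,0,0]],"rotation":[[0,0,0],[0,0,0],[0,0,0],[0,0,0]]}'
python3 -c "
from h import *
s=robot.read_state();print(s['wrist_force'],s['wrist_torque'],s['width'])"
```

```text
time: 22.4
position: [0.5778, -0.0009, 0.0744]
orientation: [[-0.911, 0.412, 0.001], [0.412, 0.911, -0.0], [-0.001, 0.0, -1.0]]
wrist_force: [2.2, -0.6, -0.9]
width: 0.668
finger_force: 90.6
[ 2.19044237 -0.62824822 -0.94245787] [-0.09342027 -0.28068962 -0.02940011] 0.668383367451394
```

```bash
python3 -m crank '{"delta_pos":[[0,0,-0.03],[0,0,-0.03],[0,0,-0.03],[0,0,-0.03],[0,0,-0.025],[0,0,-0.01],[0,0,0],[0,0,0],[0,0,0]],"rotation":[[0,0,0],[0,0,0],[0,0,0],[0,0,0],[0,0,0],[0,0,0],[0,0,0],[0,0,0],[0,0,0]]}'
python3 -c "
from h import *
s=robot.read_state();print(s['wrist_force'],s['wrist_torque'],s['width'])
a=cv2.resize(robot.snapshot('side')[145:245,270:390,::-1],None,fx=6,fy=6,interpolation=cv2.INTER_CUBIC);cv2.imwrite('pics/s6.png',a)"
```

```text
time: 23.52
position: [0.5773, -0.0007, 0.0974]
orientation: [[-0.911, 0.412, -0.0], [0.412, 0.911, 0.0], [0.0, -0.0, -1.0]]
wrist_force: [-0.8, -0.2, -0.1]
width: 0.668
finger_force: 91.0
[-0.81447221 -0.23071738 -0.07184723] [ 0.05003113 -0.00015238 -0.03595736] 0.6679666941036242
```

View pics/s6.png

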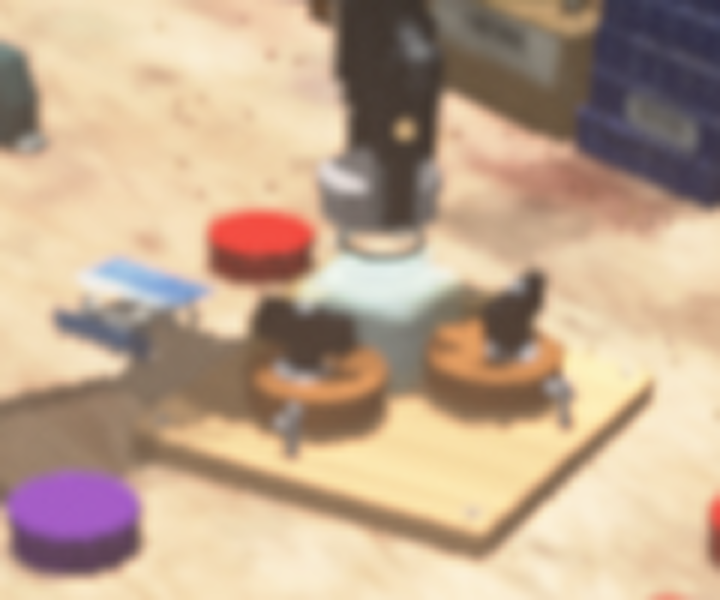

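The cap hangs level at about (380,190), clear of the open mouth at (380,245). The jar is still seated and both knobs are home. Handing in.

```bash
python3 -m crank '{"delta_pos":[[0,0,0],[0,0,0],[0,0,0]],"rotation":[[0,0,0],[0,0,0],[0,0,0]]}'; python3 -c "
from station import robot
print(robot.close_job())"
```

```text
time: 23.95
position: [0.5775, -0.0007, 0.0976]
orientation: [[-0.911, 0.412, -0.0], [0.412, 0.911, -0.0], [0.0, -0.0, -1.0]]
wrist_force: [-0.6, -0.1, -1.9]
width: 0.674
finger_force: 91.0
the job is handed in; nothing more can be done
None
```

The jar is clamped with both knobs home, and the cap is unscrewed and held level about 14 mm above the mouth; the job was handed in at about 24 s, with no verdict returned.

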